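Raise and slide the damp-box hatch, then lay the mould in its pocket

TASK

Open the damp box: press the lift lever fully down so that the sunken hatch rises off its seat, then slide the hatch along its channels until the box is fully open. Then set the plaster mould gently, not dropped, down in the pocket on the floor of the box, hollow face up, without disturbing the mug, jar or cat figurine.

Things in the scene. Friction and masses are not known exactly. Their poses are not given: they have to be found in the camera images.
- damp_box: Fixed grey box, 200 (x) by 338 mm (y), 96 mm high. Origin: on the table under the centre of its opening; turned only about the vertical. The hatch opens towards own +y; the lever sticks out at -y. Opening 144 x 144 mm clear (+-72 mm); inner floor at z 12. Channel walls at x +-84 mm and outward, to z 96, with lips (inner edge x +-74, underside z 92) over the hatch's edges: it cannot be lifted out.
- deck (a point): Centre of the flat aluminium deck where the open hatch lies, at box (0, 158, 76 mm), axes as the box. The deck runs from box y 80 to 236 mm; beyond it is an end stop 16 mm high. Its near edge blocks the closed hatch, which is sunk with its panel flush with the deck, from sliding until it is raised.
- pocket (a point): Centre of the pocket's floor, at box (0, 0, 12 mm), axes as the box. The pocket is a frame of wooden ribs 8 mm high, 6 mm thick, on the inner floor; inside it measures 108 mm (box x) by 60 mm (box y), a loose fit for the mould.
- hatch: Loose aluminium panel 164 (x) by 156 (y) by 10 mm, 0.35 to 0.7 kg, axes as the box's, 2 mm play each side in its channels. Origin: centre of its underside. Closed: at box (0, 0, 66 mm). Lever fully down: 12 mm higher, on two runners, 2 mm above the deck; it then slides to box +y for under 10 N and settles 2 mm onto the deck. Fully open: about 155 mm travel (stop at 158 mm).
- hatch_handle (a point): Centre of the top of the hatch's handle, 38 mm above the hatch's origin: a solid upright wooden bar across the middle of the panel, 100 mm long in x, 16 mm thick in y, 28 mm high above the panel.
- lift_lever (a joint): Lift lever: steel arm 130 mm long out to box -y from a pivot at box (0, -104, 60 mm), axis along box x. 0 = up (arm 0.38 rad above level, hatch seated), 0.70 = fully down (0.32 rad below level, hatch raised). The hatch rises with it and clears the deck only near the bottom of the stroke. Stiff: about 3 to 6 N at the pad; stays where it is left.
- lever_pad (a point): Centre of the top face of the lever's black rubber pad (46 mm wide, 48 mm long, 12 mm thick), the place to press, 105 mm from the pivot. Pressed, it goes down almost straight, from about z 105 to z 33 mm, at about box y -204 mm.
- mould: Loose white plaster block, half of a press mould, 100 (x) by 52 (y) by 48 mm high, 0.2 to 0.4 kg. Origin: centre of its underside. Its top face (+z, up at the start) has a rectangular hollow 66 by 26 mm, 18 mm deep; the other face is plain. It stands on the table to the robot's right. Either end may go either way in the pocket.
- mug: Bystander: terracotta mug holding wooden and steel modelling tools, 76 mm wide, about 165 mm high with the tools. Origin: centre of its underside.
- glaze_jar: Bystander: white glaze jar, 70 mm across, 100 mm high. Origin: centre of its underside.
- cat: Bystander: dark cat figurine, about 84 mm wide, 132 mm high. Origin: centre of its underside.
Mind the look-alikes: they are no part of the job. What is shaped like the hatch but turquoise is not meant. Leave any red look-alike of the mould alone.

How it is judged:
By the outcome, as a careful person would: the job done as asked, in the order asked, and still so for the second after the job is handed in, with the robot touching nothing.
It also fails if it takes over 67 s, if anything falls off the work surface, if the arm or the gripper's body presses on something with over 40 N, if the wrist force passes 120 N, or if a joint passes its speed limit or range.

ROBOT

A 6-joint arm with a two-finger parallel gripper is mounted at the origin on the work surface. World frame = base frame: x ahead of the robot, y to its left, z up, the work surface at z = 0. Lengths are in m, angles in rad, forces in N, time in s.
With the tool pointing down it reaches from about 0.35 to 0.875 m from the base axis. Payload 4.2 kg.
Tool frame: the origin (TCP) lies on the centre line of the jaws, within the pads' length; the fingertips stand 8 mm ahead of it and the grasp point (between the pads) lies 11 mm behind it (finger_overhang is the distance from the TCP to the fingertips, in m); z points along the fingers, y is the line along which they close (so a half turn about z gives the same grasp; the last joint's range is limited). The gripper opens to 87 mm and grips with 3 to 60 N. Pads are 19 mm wide; open, the fingers measure 117 mm over their backs; the gripper's body (75 mm by 190 mm) begins 51 mm behind the grasp point.
Start: joints at [-0.908, 0.385, 0.008, 0, -1.194, -0.259], TCP at [0.246, -0.575, 0.231] pointing down, gripper open.
Joint ranges: [-3.14, 3.14], [-1.21, 2.06], [-1.07, 1.41], [-3.16, 2.05], [-2.99, -0.16], [-3.1, 3.1]. Speed limits (rad/s): [2.79, 2.79, 3.14, 3.14, 3.14, 3.14].

INTERFACE

Orientations are given as a 3x3 rotation matrix whose columns are the frame's x, y, z axes.
In Python, from plant import read_state, grab_frame, job_done, finger_overhang gives the robot as it stands.
- The arm moves only by the shell command python3 -m pendant 'ROWS'. ROWS is JSON, a list of rows, each an object of numbers: "gripper": the finger opening in mm, from 0 to 87; "tx", "ty", "tz": the shift along the tool's x, y, z in mm; "wx", "wy", "wz": the turn, a rotation vector about the tool's x, y, z in rad. In form: [{"gripper": .., "tx": .., "ty": .., "tz": .., "wx": .., "wy": .., "wz": ..}, ...]. A call has 1 to 20 rows; each row shifts and turns the commanded pose from where the row before left it, along the tool's axes as they then stand; what a row does not reach is not made up. A row lasts 1/8 s, in which the tool goes at most 62.5 mm and 10.7 degrees, less where a joint would pass 70% of its speed; a pose out of reach is approached as far as the arm can. A call with a gripper value outside its range is refused whole. The fingers move at their own pace and stop on an object; the grip force is fixed at half the most. Time passes only in rows, so rows that do not move let the fingers close. It gives the time, the measured TCP pose, the force, the opening and the grip force at its end, in the units of the state.
- read_state(): the state, without advancing time (a new reading comes with each control period).
- grab_frame(name): name is "scene" or "side" or "wrist"; returns a dict with "color" (480x640x3 uint8, red, green, blue), "fx", "fy", "cx", "cy" (pixels), "pose" (4x4, takes a point from camera to world coordinates). Camera axes: x right, y up, looking along -z (the intrinsics and any distortion apply to the point x, -y, -z); pixel columns grow to the right and rows downward; lengths in m; the calibration is good to about 2 mm. The wrist camera is an equidistant fisheye: a pixel r from the principal point sees the ray r / f radians off the axis. A picture is of the moment at which its call begins. There is no depth.
- job_done(): hands the job in; it is judged then, once.
The state is a dict: "t": time; "joints": joint angles; "qd": joint speeds; "effort": joint torques, N m; "ee_pos": TCP position; "eef_rot": TCP orientation; "force": force on the tool from outside, world axes, zero at the start; "wrist_torque": the same for the moment, N m; "opening": finger opening in m; "finger_force": force on a finger pad.
Only numpy, scipy, OpenCV 4.12 (cv2) and the standard library are available. Lean on these libraries where they do the work, as an engineer would, in place of code of your own. Each camera call takes 0.05 s, during which the arm holds its last target. There are 200 camera calls.

## Working session

There is one attempt and no reset: what is moved stays moved. The work goes in short steps, Python scripts to look and compute and a shell command to move; the robot and the scene stay as the last step left them, time stands still between calls to the robot, and variables do not carry over. Pictures are saved under pics/ and viewed, at most 13 in all, crops included, and the job is handed in when it is done.

```bash
mkdir -p pics; cat > h.py <<'E'
import numpy as np, cv2, json
from plant import read_state, grab_frame, finger_overhang
def snap(n,fn):
    f=grab_frame(n); cv2.imwrite('pics/'+fn+'.png',f['color'][:,:,::-1])
    json.dump({k:(np.array(f[k]).tolist()) for k in('fx','fy','cx','cy','pose')},open('pics/'+fn+'.json','w'))
    return f
def ray(fn,u,v,fish=False):
    c=json.load(open('pics/'+fn+'.json'));P=np.array(c['pose'])
    a=(u-c['cx'])/c['fx'];b=(v-c['cy'])/c['fy']
    if fish:
        r=np.hypot(a,b); s=np.sin(r)/r if r>1e-9 else 1; d=np.array([a*s,-b*s,-np.cos(r)])
    else: d=np.array([a,-b,-1.])
    return P[:3,3],P[:3,:3]@d
def at(fn,u,v,z,fish=False):
    o,d=ray(fn,u,v,fish); return o+d*(z-o[2])/d[2]
def proj(fn,p,fish=False):
    c=json.load(open('pics/'+fn+'.json'));P=np.array(c['pose'])
    q=P[:3,:3].T@(np.array(p)-P[:3,3]); x,y,z=q[0],-q[1],-q[2]
    if fish:
        r=np.hypot(x,y);t=np.arctan2(r,z);k=t/max(r,1e-9);return c['cx']+c['fx']*x*k,c['cy']+c['fy']*y*k
    return c['cx']+c['fx']*x/z,c['cy']+c['fy']*y/z
E
python3 - <<'E'
from h import *
for n in('scene','side','wrist'):
    f=snap(n,n+'0'); print(n,f['fx'],f['cx'],f['cy'],np.round(f['pose'],3).tolist(),[k for k in f])
s=read_state();print(s['t'],s['ee_pos'],np.round(s['eef_rot'],3).tolist())
E
```

```text
scene 459.7017556168426 317.8554010175914 246.36203585448484 [[-0.856, -0.438, 0.276, 0.941], [0.517, -0.72, 0.462, 0.551], [-0.003, 0.538, 0.843, 1.157], [0.0, 0.0, 0.0, 1.0]] ['color', 'fx', 'fy', 'cx', 'cy', 'pose']
side 474.30646188293207 316.38449229653304 241.1141848329063 [[-0.765, 0.428, -0.481, 0.022], [-0.644, -0.493, 0.585, 0.655], [0.014, 0.757, 0.653, 0.875], [0.0, 0.0, 0.0, 1.0]] ['color', 'fx', 'fy', 'cx', 'cy', 'pose']
wrist 371.64829954431775 316.9760510733836 240.98284172006413 [[-0.392, -0.881, -0.265, 0.172], [0.92, -0.375, -0.114, -0.605], [0.001, -0.289, 0.957, 0.384], [0.0, 0.0, 0.0, 1.0]] ['color', 'fx', 'fy', 'cx', 'cy', 'pose']
0.15 [ 0.2454136  -0.57433278  0.22971712] [[-0.92, -0.393, -0.001], [-0.393, 0.92, 0.001], [0.0, 0.002, -1.0]]
```

View pics/scene0.png

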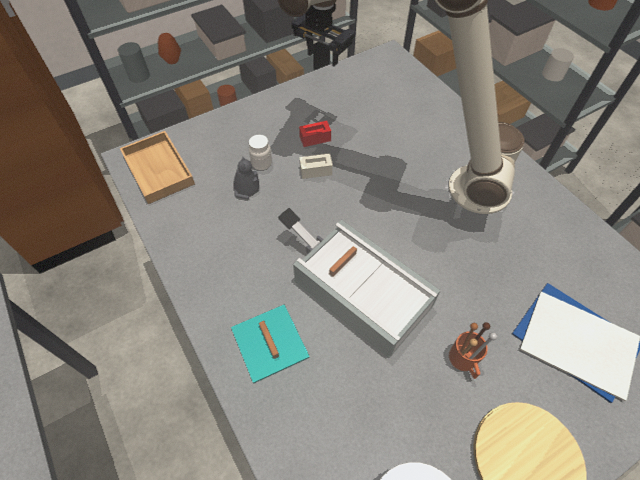

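View pics/side0.png

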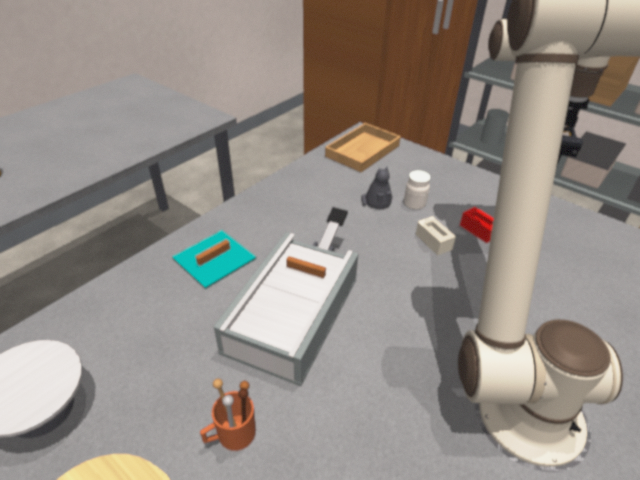

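Scene view: the candidates are the white hatch handle at (343,261) vs the turquoise look-alike at (269,340), and the white mould at (316,166) vs the red look-alike at (315,134). The lever pad is at (290,219), the cat at (247,178), the jar at (259,151) and the mug at (470,350). I choose the white/grey box hatch and the white mould, and check both in close crops.

```bash
python3 - <<'E'
import cv2
s=cv2.imread('pics/scene0.png');d=cv2.imread('pics/side0.png')
def crop(im,x,y,w,h,k):
    c=cv2.resize(im[y:y+h,x:x+w],None,fx=k,fy=k,interpolation=cv2.INTER_CUBIC)
    for i in range((x+9)//10*10,x+w,10):
        cv2.line(c,((i-x)*k,0),((i-x)*k,5 if i%50 else 14),(0,0,255),1)
        if i%20==0: cv2.putText(c,str(i),((i-x)*k-8,22),0,.35,(0,0,255),1)
    for j in range((y+9)//10*10,y+h,10):
        cv2.line(c,(0,(j-y)*k),(5,(j-y)*k),(0,0,255),1)
        if j%20==0: cv2.putText(c,str(j),(8,(j-y)*k+4),0,.35,(0,0,255),1)
    return c
cv2.imwrite('pics/boxc.png',crop(s,270,200,180,145,4)[:, :800])
import numpy as np
a=crop(s,280,145,66,50,6);b=crop(d,400,200,66,50,6)
cv2.imwrite('pics/mouldc.png',np.hstack([a,b]))
E
```

```text
(no output)
```

View pics/boxc.png

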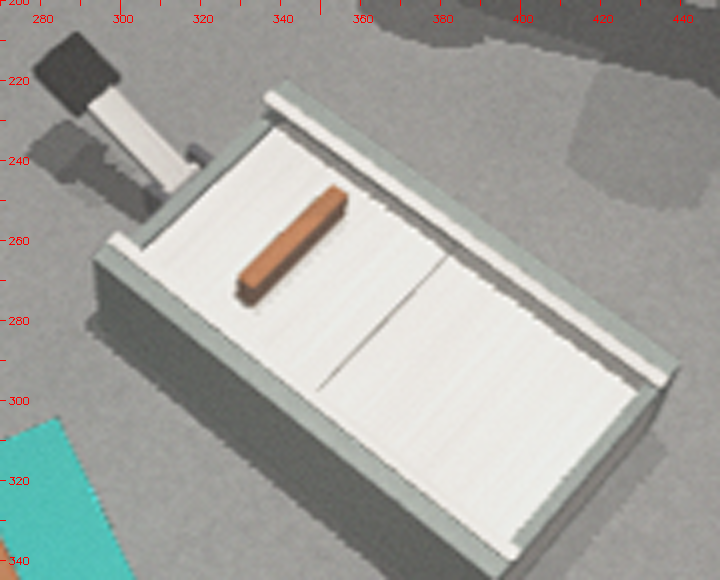

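View pics/mouldc.png

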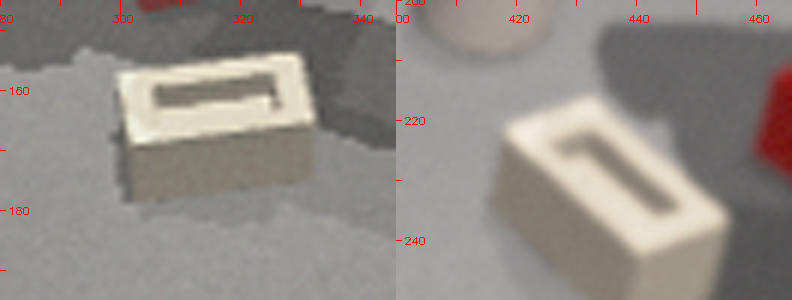

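Box crop: handle top corners are at about (352,246.5), (356.5,248), (333,272.5), (329.5,270.3). Box top corners are (293,264), (341,220.5), (440,292), (394,344.5), and pad corners (288,208), (300,219), (290.5,228.5), (278.5,217). Mould crop: it's white with the hollow up, scene top corners (299.5,157), (330,154), (332.5,165), (303,169).

```bash
python3 - <<'E'
from h import *
from scipy.optimize import least_squares as ls
R=lambda a:np.array([[np.cos(a),-np.sin(a),0],[np.sin(a),np.cos(a),0],[0,0,1]])
# box fit
obs=[]
for (u,v),sx,k in [((293.3,264.3),1,0),((341.2,220.5),-1,0),((440,292),-1,1),((394.3,344.5),1,1)]: obs.append((u,v,sx*100,k))
H=[((352,246.5),-50,-8),((356.5,248),-50,8),((333,272.5),50,8),((329.5,270.3),50,-8)]
def res(p,sg):
    o=np.array([p[0],p[1],0]);A=R(p[2]);r=[]
    for u,v,x,k in obs:
        q=proj('scene0',o+A@np.array([sg*x/1e3,p[3]+k*.338,.096])); r+=[q[0]-u,q[1]-v]
    for (u,v),x,y in H:
        q=proj('scene0',o+A@np.array([sg*x/1e3,y/1e3,.104])); r+=[q[0]-u,q[1]-v]
    return r
c=at('scene0',343,260,.104);e=at('scene0',365,280,.076);a0=np.arctan2(*(e-c)[[1,0]])-np.pi/2
for sg in(1,-1):
    f=ls(res,[c[0],c[1],a0,-.09],args=(sg,));print(sg,f.x,f.cost,np.round(f.fun,1))
    if f.cost<100: b=f.x
o=np.array([b[0],b[1],0])
for z,y in((.105,-.204),): print('pad',o+R(b[2])@[0,y,z])
P=[at('scene0',u,v,.105) for u,v in((288,208),(300,219),(290.5,228.5),(278.5,217))];print('padmeas',np.mean(P,0), 'side', proj('side0',o+R(b[2])@[0,0,.104]),proj('side0',o+R(b[2])@[0,-.204,.105]))
M=[at('scene0',*q,.048) for q in((299.5,157.2),(330,153.8),(332.5,165.3),(302.7,168.8))]
N=[at('side0',*q,.048) for q in((417.7,221.7),(433.2,215.8),(455.3,235.8),(440.7,242.5))]
for Q in(M,N):
    Q=np.array(Q);d=np.diff(np.vstack([Q,Q[:1]])[:,:2],axis=0);print(np.mean(Q,0).round(4),np.linalg.norm(d,axis=1).round(3),np.degrees(np.arctan2(d[:,1],d[:,0])).round(1))
for n,q in(('jar',(259,165)),('cat',(247,192)),('mug',(468,368)),('red',(315,140))): print(n,at('scene0',*q,0).round(3))
E
```

```text
1 [ 0.55897657  0.0424685   0.29224022 -0.09160204] 5.802196785111346 [-0.8  0.5 -0.  -0.9  0.9 -1.3 -0.3  1.5  0.7 -0.9  0.7  0.9 -0.   0.4
 -1.1 -0.9]
-1 [ 0.55781411  0.04073394  0.46396537 -0.09463485] 11448.584823185654 [ 38.8 -45.1 -48.3  50.5 -31.9  43.4  47.6 -70.  -21.3  24.3 -20.6  25.6
  21.9 -26.1  20.3 -26.6]
pad [ 0.6177486  -0.15288208  0.105     ]
padmeas [ 0.61597615 -0.14955268  0.105     ] side (np.float64(304.92123476158054), np.float64(262.9958086556669)) (np.float64(336.56680107103097), np.float64(214.58893728762772))
[ 0.4121 -0.341   0.048 ] [0.101 0.051 0.097 0.052] [ 157.3   67.1  -22.4 -108.5]
[ 0.4135 -0.3445  0.048 ] [0.056 0.098 0.054 0.1  ] [-110.2  156.5   72.2  -21.9]
jar [ 0.563 -0.465  0.   ]
cat [ 0.649 -0.381  0.   ]
mug [0.425 0.43  0.   ]
red [ 0.341 -0.468  0.   ]
```

```bash
cat >> h.py <<'E'
BO=np.array([.559,.0425,0]);BY=.2922
def bx(x,y,z):
    c,s=np.cos(BY),np.sin(BY);return BO+np.array([c*x-s*y,s*x+c*y,z*1.])/1e3
def go(p,ydeg=None):
    """print turn (wz, plus tilt fix), then shift in turned tool axes (mm)"""
    s=read_state();A=np.array(s['eef_rot']);B=A
    if ydeg is not None:
        a=np.radians(ydeg);y=np.array([np.cos(a),np.sin(a),0]);
        if y@A[:,1]<0:y=-y
        z=np.array([0,0,-1.]);B=np.c_[np.cross(y,z),y,z]
        w=cv2.Rodrigues(A.T@B)[0].ravel();print('turn',w.round(4))
    d=B.T@(np.array(p)-s['ee_pos'])*1e3;print('shift',d.round(1),'len',np.linalg.norm(d).round(),'| t',s['t'],'F',np.round(s['force'],1),'pos',np.round(s['ee_pos'],4),'open',s['opening'])
E
python3 -c "
from h import *
go(bx(0,-205,150),np.degrees(BY)+90)"
```

```text
turn [ 0.0016 -0.0002  0.1115]
shift [-478.   295.4   79.7] len 567.0 | t 0.15 F [ 0.1 -0.1 -0.9] pos [ 0.2454 -0.5743  0.2297] open 0.08733452867920095
```

```bash
python3 -m pendant '[{"gripper":0,"wz":0.11},{"gripper":0,"tx":-48,"ty":29.5,"tz":8},{"gripper":0,"tx":-48,"ty":29.5,"tz":8},{"gripper":0,"tx":-48,"ty":29.5,"tz":8},{"gripper":0,"tx":-48,"ty":29.5,"tz":8},{"gripper":0,"tx":-48,"ty":29.5,"tz":8},{"gripper":0,"tx":-48,"ty":29.5,"tz":8},{"gripper":0,"tx":-48,"ty":29.5,"tz":8},{"gripper":0,"tx":-48,"ty":29.5,"tz":8},{"gripper":0,"tx":-48,"ty":29.5,"tz":8},{"gripper":0,"tx":-46,"ty":29.5,"tz":8},{"gripper":0},{"gripper":0}]'
python3 - <<'E'
from h import *
go(bx(0,-205,113),np.degrees(BY)+90)
snap('wrist','w1')
E
```

```text
turn [ 0.0016 -0.0002  0.1115]
shift [-478.   295.4  116.7] len 574.0 | t 0.15 F [ 0.1 -0.1 -0.9] pos [ 0.2454 -0.5743  0.2297] open 0.08733452867920095validation failed for argument at $[0]...
```

View pics/w1.png

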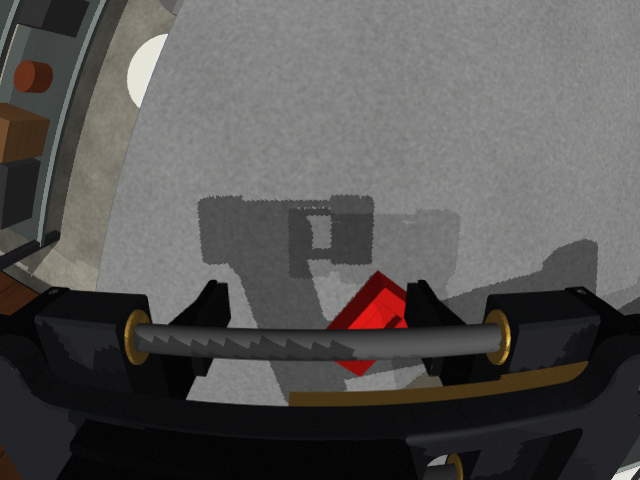

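The call was refused because each row apparently needs every key, so nothing moved. The wrist view shows only the red look-alike at (370,320).

```bash
python3 -m pendant '[{"gripper":0,"tx":0,"ty":0,"tz":0,"wx":0,"wy":0,"wz":0.11},{"gripper":0,"tx":-48,"ty":29.5,"tz":8,"wx":0,"wy":0,"wz":0},{"gripper":0,"tx":-48,"ty":29.5,"tz":8,"wx":0,"wy":0,"wz":0},{"gripper":0,"tx":-48,"ty":29.5,"tz":8,"wx":0,"wy":0,"wz":0},{"gripper":0,"tx":-48,"ty":29.5,"tz":8,"wx":0,"wy":0,"wz":0},{"gripper":0,"tx":-48,"ty":29.5,"tz":8,"wx":0,"wy":0,"wz":0},{"gripper":0,"tx":-48,"ty":29.5,"tz":8,"wx":0,"wy":0,"wz":0},{"gripper":0,"tx":-48,"ty":29.5,"tz":8,"wx":0,"wy":0,"wz":0},{"gripper":0,"tx":-48,"ty":29.5,"tz":8,"wx":0,"wy":0,"wz":0},{"gripper":0,"tx":-48,"ty":29.5,"tz":8,"wx":0,"wy":0,"wz":0},{"gripper":0,"tx":-46,"ty":29.5,"tz":8,"wx":0,"wy":0,"wz":0},{"gripper":0,"tx":0,"ty":0,"tz":0,"wx":0,"wy":0,"wz":0},{"gripper":0,"tx":0,"ty":0,"tz":0,"wx":0,"wy":0,"wz":0}]'
python3 - <<'E'
from h import *
go(bx(0,-205,113),np.degrees(BY)+90)
snap('wrist','w2')
for q in((0,-205,105),(0,0,104)): print(proj('w2',bx(*q),True))
E
```

```text
t: 1.82
ee_pos: [0.6172, -0.1539, 0.1502]
eef_rot: [[-0.957, -0.29, -0.001], [-0.29, 0.957, 0.0], [0.001, 0.0, -1.0]]
force: [-0.4, -1.2, -0.6]
opening: 0.0005
finger_force: 0.0
turn [ 0.0003 -0.0011  0.0019]
shift [-0.8 -0.1 37.2] len 37.0 | t 1.825 F [-0.4 -1.2 -0.6] pos [ 0.6172 -0.1539  0.1502] open 0.0004968254057908955
(np.float64(316.08842289713624), np.float64(275.039566473172))
(np.float64(599.0763997528827), np.float64(268.15370157153995))
```

View pics/w2.png

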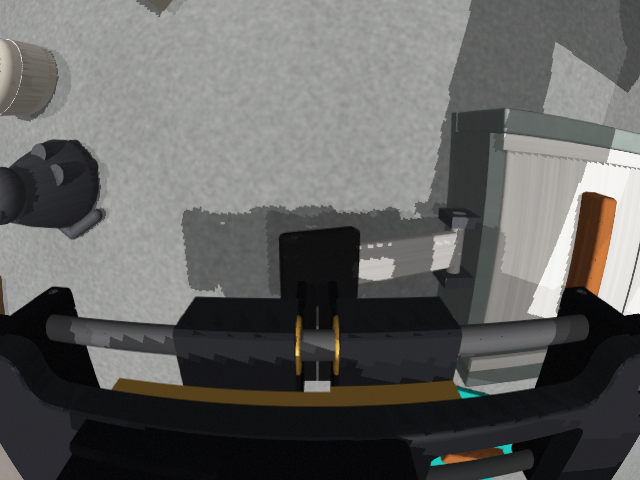

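The pad is at (319,270) in the wrist view, where my fit predicts it, with the fingertips over it. Next I press down.

```bash
python3 -m pendant '[{"gripper":0,"tx":0,"ty":0,"tz":32,"wx":0,"wy":0,"wz":0},{"gripper":0,"tx":0,"ty":0,"tz":10,"wx":0,"wy":0,"wz":0},{"gripper":0,"tx":0,"ty":0,"tz":12,"wx":0,"wy":0,"wz":0},{"gripper":0,"tx":0,"ty":0,"tz":12,"wx":0,"wy":0,"wz":0},{"gripper":0,"tx":0,"ty":0,"tz":12,"wx":0,"wy":0,"wz":0},{"gripper":0,"tx":0,"ty":0,"tz":12,"wx":0,"wy":0,"wz":0},{"gripper":0,"tx":0,"ty":0,"tz":10,"wx":0,"wy":0,"wz":0},{"gripper":0,"tx":0,"ty":0,"tz":6,"wx":0,"wy":0,"wz":0},{"gripper":0,"tx":0,"ty":0,"tz":0,"wx":0,"wy":0,"wz":0}]'
```

```text
t: 3.0
ee_pos: [0.6176, -0.1529, 0.0441]
eef_rot: [[-0.957, -0.29, -0.001], [-0.29, 0.957, 0.001], [0.0, 0.001, -1.0]]
force: [0.6, 2.0, 4.9]
opening: 0.0007
finger_force: 1.9
```

```bash
python3 -m pendant '[{"gripper":0,"tx":0,"ty":0,"tz":4,"wx":0,"wy":0,"wz":0},{"gripper":0,"tx":0,"ty":0,"tz":2,"wx":0,"wy":0,"wz":0},{"gripper":0,"tx":0,"ty":0,"tz":0,"wx":0,"wy":0,"wz":0}]';python3 -m pendant '[{"gripper":0,"tx":0,"ty":0,"tz":2,"wx":0,"wy":0,"wz":0},{"gripper":0,"tx":0,"ty":0,"tz":0,"wx":0,"wy":0,"wz":0}]'
```

```text
t: 3.38
ee_pos: [0.6179, -0.153, 0.0434]
eef_rot: [[-0.957, -0.292, 0.001], [-0.292, 0.957, -0.0], [-0.001, -0.001, -1.0]]
force: [-8.6, 6.1, 27.0]
opening: 0.0008
finger_force: 11.8
t: 3.62
ee_pos: [0.618, -0.153, 0.0432]
eef_rot: [[-0.956, -0.292, 0.001], [-0.292, 0.956, -0.001], [-0.001, -0.001, -1.0]]
force: [-9.3, 6.0, 34.7]
opening: 0.0007
finger_force: 15.2
```

The lever is at its stop. I retreat upward and move over the handle.

```bash
python3 -m pendant '[{"gripper":0,"tx":0,"ty":0,"tz":-40,"wx":0,"wy":0,"wz":0},{"gripper":40,"tx":0,"ty":0,"tz":-60,"wx":0,"wy":0,"wz":0},{"gripper":87,"tx":0,"ty":30,"tz":-30,"wx":0,"wy":0,"wz":0},{"gripper":87,"tx":0,"ty":60,"tz":0,"wx":0,"wy":0,"wz":0},{"gripper":87,"tx":0,"ty":60,"tz":0,"wx":0,"wy":0,"wz":0},{"gripper":87,"tx":0,"ty":55,"tz":0,"wx":0,"wy":0,"wz":0},{"gripper":87,"tx":0,"ty":0,"tz":0,"wx":0,"wy":0,"wz":0},{"gripper":87,"tx":0,"ty":0,"tz":0,"wx":0,"wy":0,"wz":0}]'
python3 - <<'E'
from h import *
go(bx(0,0,101),np.degrees(BY)+90)
snap('side','s3')
for q in((0,0,104),(0,0,116),(0,-205,105),(0,-204,33)): print(proj('s3',bx(*q)))
im=cv2.imread('pics/s3.png')[180:360,200:400];cv2.imwrite('pics/s3c.png',cv2.resize(im,None,fx=3,fy=3))
E
```

```text
t: 4.62
ee_pos: [0.5573, 0.0424, 0.1654]
eef_rot: [[-0.957, -0.29, -0.003], [-0.29, 0.957, -0.0], [0.003, 0.0, -1.0]]
force: [-0.1, 0.3, 1.3]
opening: 0.0625
finger_force: 0.0
turn [ 0.0004 -0.0029  0.0022]
shift [-1.6 -0.4 64.4] len 64.0 | t 4.625 F [-0.1  0.3  1.3] pos [0.5573 0.0424 0.1654] open 0.06254554984659769
(np.float64(304.90498080254594), np.float64(262.9982807940213))
(np.float64(304.8933738536551), np.float64(259.27589441972793))
(np.float64(336.6929681280975), np.float64(214.38261821125062))
(np.float64(335.4780122632392), np.float64(235.30611126415764))
```

View pics/s3c.png

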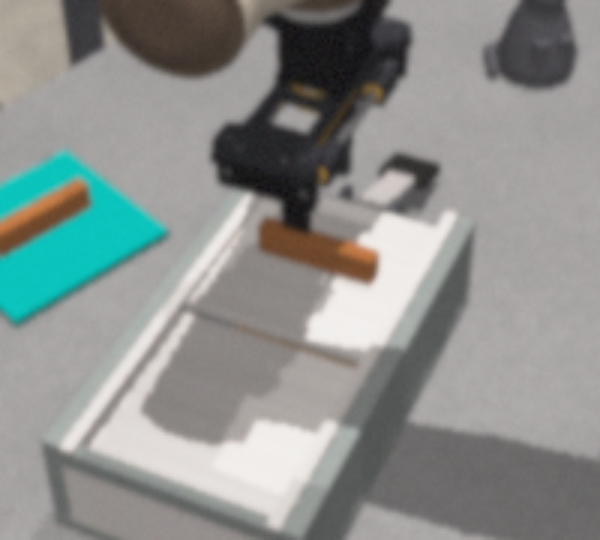

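The side view shows the lever pad down at crop (410,178), which is full-image (337,239) against 235 predicted for fully down. The handle is between the fingers at (306,260), matching the raised height. I grasp it next.

```bash
python3 -m pendant '[{"gripper":87,"tx":-1.5,"ty":0,"tz":25,"wx":0,"wy":0,"wz":0},{"gripper":87,"tx":0,"ty":0,"tz":25,"wx":0,"wy":0,"wz":0},{"gripper":87,"tx":0,"ty":0,"tz":13,"wx":0,"wy":0,"wz":0},{"gripper":87,"tx":0,"ty":0,"tz":0,"wx":0,"wy":0,"wz":0},{"gripper":30,"tx":0,"ty":0,"tz":0,"wx":0,"wy":0,"wz":0},{"gripper":30,"tx":0,"ty":0,"tz":0,"wx":0,"wy":0,"wz":0},{"gripper":30,"tx":0,"ty":0,"tz":0,"wx":0,"wy":0,"wz":0},{"gripper":22,"tx":0,"ty":0,"tz":0,"wx":0,"wy":0,"wz":0},{"gripper":22,"tx":0,"ty":0,"tz":0,"wx":0,"wy":0,"wz":0}]'
```

```text
t: 5.8
ee_pos: [0.5597, 0.0428, 0.1037]
eef_rot: [[-0.957, -0.29, 0.0], [-0.29, 0.957, 0.0], [-0.0, 0.0, -1.0]]
force: [-1.0, -0.1, -0.2]
opening: 0.0449
finger_force: 0.0
```

```bash
python3 -m pendant '[{"gripper":19,"tx":0,"ty":0,"tz":0,"wx":0,"wy":0,"wz":0},{"gripper":19,"tx":0,"ty":0,"tz":0,"wx":0,"wy":0,"wz":0},{"gripper":19,"tx":0,"ty":0,"tz":0,"wx":0,"wy":0,"wz":0},{"gripper":19,"tx":0,"ty":0,"tz":0,"wx":0,"wy":0,"wz":0},{"gripper":19,"tx":0,"ty":5,"tz":0,"wx":0,"wy":0,"wz":0},{"gripper":19,"tx":0,"ty":10,"tz":0,"wx":0,"wy":0,"wz":0},{"gripper":19,"tx":0,"ty":0,"tz":0,"wx":0,"wy":0,"wz":0}]'
```

```text
t: 6.68
ee_pos: [0.555, 0.0577, 0.1035]
eef_rot: [[-0.957, -0.29, -0.0], [-0.29, 0.957, 0.0], [0.0, 0.0, -1.0]]
force: [-0.5, -0.5, -0.5]
opening: 0.0188
finger_force: 0.1
```

```bash
python3 -m pendant '[{"gripper":19,"tx":0,"ty":10,"tz":0,"wx":0,"wy":0,"wz":0},{"gripper":19,"tx":0,"ty":15,"tz":0,"wx":0,"wy":0,"wz":0},{"gripper":19,"tx":0,"ty":20,"tz":0,"wx":0,"wy":0,"wz":0},{"gripper":19,"tx":0,"ty":20,"tz":0,"wx":0,"wy":0,"wz":0},{"gripper":19,"tx":0,"ty":20,"tz":0,"wx":0,"wy":0,"wz":0},{"gripper":19,"tx":0,"ty":20,"tz":0,"wx":0,"wy":0,"wz":0},{"gripper":19,"tx":0,"ty":15,"tz":0,"wx":0,"wy":0,"wz":0},{"gripper":19,"tx":0,"ty":10,"tz":0,"wx":0,"wy":0,"wz":0},{"gripper":19,"tx":0,"ty":6,"tz":0,"wx":0,"wy":0,"wz":0},{"gripper":19,"tx":0,"ty":0,"tz":0,"wx":0,"wy":0,"wz":0}]'
python3 -c "
from h import *
go(bx(0,155,102),np.degrees(BY)+90)"
```

```text
t: 7.92
ee_pos: [0.5165, 0.1881, 0.104]
eef_rot: [[-0.957, -0.29, 0.001], [-0.29, 0.957, 0.001], [-0.002, 0.001, -1.0]]
force: [-0.6, -0.4, -0.3]
opening: 0.019
finger_force: 0.0
turn [0.001  0.0018 0.0019]
shift [1.2 3.3 2. ] len 4.0 | t 7.925 F [-0.6 -0.4 -0.3] pos [0.5165 0.1881 0.104 ] open 0.01904750362065166
```

```bash
python3 -m pendant '[{"gripper":19,"tx":0,"ty":3,"tz":0,"wx":0,"wy":0,"wz":0},{"gripper":19,"tx":0,"ty":2,"tz":0,"wx":0,"wy":0,"wz":0},{"gripper":19,"tx":0,"ty":0,"tz":0,"wx":0,"wy":0,"wz":0}]'
python3 - <<'E'
from h import *
go(bx(0,156,102),np.degrees(BY)+90)
snap('scene','c4')
for q in((0,155,116),(0,155,114),(50,0,20),(0,0,12)): print(proj('c4',bx(*q)))
im=cv2.imread('pics/c4.png')[200:350,270:450];cv2.imwrite('pics/c4c.png',cv2.resize(im,None,fx=4,fy=4))
E
```

```text
t: 8.3
ee_pos: [0.5149, 0.1916, 0.104]
eef_rot: [[-0.957, -0.289, 0.001], [-0.289, 0.957, -0.0], [-0.0, -0.001, -1.0]]
force: [1.2, -4.0, 2.5]
opening: 0.019
finger_force: 2.5
turn [-0.0005  0.0004  0.0015]
shift [0.7 0.5 2. ] len 2.0 | t 8.3 F [ 1.2 -4.   2.5] pos [0.5149 0.1916 0.104 ] open 0.01896674968940809
(np.float64(389.96804632688685), np.float64(291.78804842689607))
(np.float64(389.8662474229398), np.float64(292.1479047642197))
(np.float64(330.06659176635316), np.float64(286.05955470796346))
(np.float64(341.63405793452233), np.float64(275.73417712030096))
```

View pics/c4c.png

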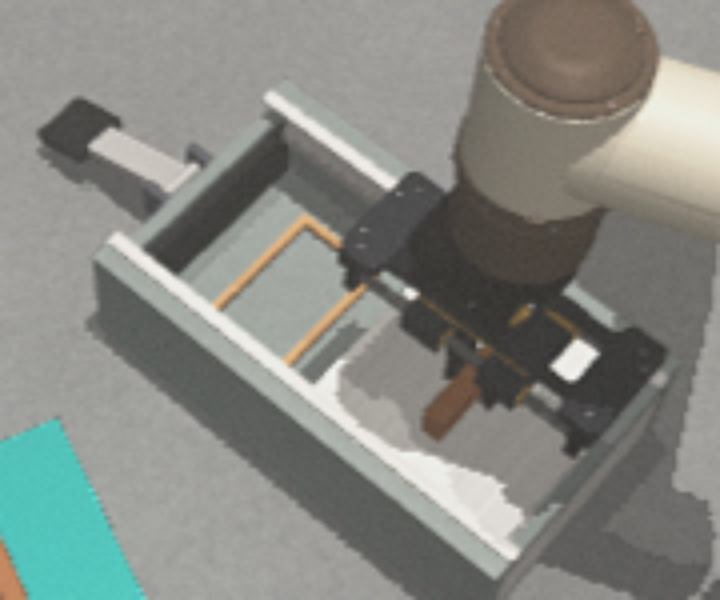

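The box is open. The hatch rests on the deck near its stop and the pocket ribs show at crop (220,300)-(370,290). I release the handle and head for the mould.

```bash
python3 -m pendant '[{"gripper":50,"tx":0,"ty":-2,"tz":0,"wx":0,"wy":0,"wz":0},{"gripper":50,"tx":0,"ty":0,"tz":0,"wx":0,"wy":0,"wz":0},{"gripper":87,"tx":0,"ty":0,"tz":-20,"wx":0,"wy":0,"wz":0},{"gripper":87,"tx":0,"ty":0,"tz":-50,"wx":0,"wy":0,"wz":0},{"gripper":87,"tx":0,"ty":0,"tz":-50,"wx":0,"wy":0,"wz":0},{"gripper":87,"tx":0,"ty":0,"tz":0,"wx":0,"wy":0,"wz":0.17},{"gripper":87,"tx":0,"ty":0,"tz":0,"wx":0,"wy":0,"wz":0.17},{"gripper":87,"tx":0,"ty":0,"tz":0,"wx":0,"wy":0,"wz":0.17},{"gripper":87,"tx":0,"ty":0,"tz":0,"wx":0,"wy":0,"wz":0.16},{"gripper":87,"tx":0,"ty":0,"tz":0,"wx":0,"wy":0,"wz":0}]'
python3 - <<'E'
from h import *
go([.413,-.343,.18],68.5)
E
```

```text
t: 9.6
ee_pos: [0.515, 0.1906, 0.2234]
eef_rot: [[-0.931, 0.365, -0.0], [0.365, 0.931, 0.001], [0.0, 0.001, -1.0]]
force: [0.9, -0.5, 0.3]
opening: 0.0869
finger_force: 0.0
turn [ 0.0005 -0.0004  0.0011]
shift [-100.7 -533.8   43.4] len 545.0 | t 9.6 F [ 0.9 -0.5  0.3] pos [0.515  0.1906 0.2234] open 0.08687282358335471
```

```bash
python3 -m pendant '[{"gripper":87,"tx":-10,"ty":-54,"tz":0,"wx":0,"wy":0,"wz":0},{"gripper":87,"tx":-10,"ty":-54,"tz":0,"wx":0,"wy":0,"wz":0},{"gripper":87,"tx":-10,"ty":-54,"tz":0,"wx":0,"wy":0,"wz":0},{"gripper":87,"tx":-10,"ty":-54,"tz":0,"wx":0,"wy":0,"wz":0},{"gripper":87,"tx":-10,"ty":-54,"tz":0,"wx":0,"wy":0,"wz":0},{"gripper":87,"tx":-10,"ty":-54,"tz":8,"wx":0,"wy":0,"wz":0},{"gripper":87,"tx":-10,"ty":-54,"tz":8,"wx":0,"wy":0,"wz":0},{"gripper":87,"tx":-10,"ty":-54,"tz":9,"wx":0,"wy":0,"wz":0},{"gripper":87,"tx":-10,"ty":-51,"tz":9,"wx":0,"wy":0,"wz":0},{"gripper":87,"tx":-10,"ty":-50,"tz":9,"wx":0,"wy":0,"wz":0},{"gripper":87,"tx":0,"ty":0,"tz":0,"wx":0,"wy":0,"wz":0},{"gripper":87,"tx":0,"ty":0,"tz":0,"wx":0,"wy":0,"wz":0}]'
python3 - <<'E'
from h import *
go([.413,-.343,.028],68.5)
snap('wrist','w5')
im=cv2.imread('pics/w5.png')
R=lambda a:np.array([[np.cos(a),-np.sin(a)],[np.sin(a),np.cos(a)]])
for c in((-50,-26),(50,-26),(50,26),(-50,26)):
    q=np.array([.413,-.343])+R(np.radians(-21.5))@np.array(c)/1e3;print(c,np.round(proj('w5',[*q,.048],True),1))
cv2.imwrite('pics/w5c.png',cv2.resize(im[120:420,170:470],None,fx=2,fy=2,interpolation=2))
E
```

```text
t: 11.1
ee_pos: [0.4123, -0.3421, 0.1804]
eef_rot: [[-0.93, 0.366, -0.0], [0.366, 0.93, 0.0], [0.0, 0.0, -1.0]]
force: [-0.2, 1.5, 0.7]
opening: 0.0873
finger_force: 0.0
turn [ 0.0003 -0.0003  0.0001]
shift [ -1.   -0.6 152.4] len 152.0 | t 11.1 F [-0.2  1.5  0.7] pos [ 0.4123 -0.3421  0.1804] open 0.08730444391704746
(-50, -26) [282.5 172.3]
(50, -26) [285.5 291.3]
(50, 26) [346.9 291.3]
(-50, 26) [349.7 172.2]
```

View pics/w5c.png

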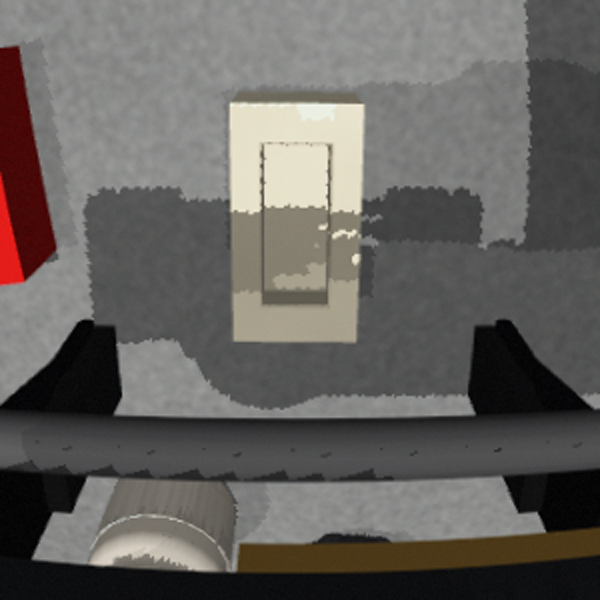

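The close wrist view confirms the white mould, hollow up, corners (285,171)-(348,291), about 1.5 mm off prediction along tool y. Next I descend and grip.

```bash
python3 -m pendant '[{"gripper":87,"tx":0,"ty":1,"tz":45,"wx":0,"wy":0,"wz":0},{"gripper":87,"tx":0,"ty":0,"tz":45,"wx":0,"wy":0,"wz":0},{"gripper":87,"tx":0,"ty":0,"tz":35,"wx":0,"wy":0,"wz":0},{"gripper":87,"tx":0,"ty":0,"tz":20,"wx":0,"wy":0,"wz":0},{"gripper":80,"tx":0,"ty":0,"tz":7,"wx":0,"wy":0,"wz":0},{"gripper":45,"tx":0,"ty":0,"tz":0,"wx":0,"wy":0,"wz":0},{"gripper":45,"tx":0,"ty":0,"tz":0,"wx":0,"wy":0,"wz":0},{"gripper":45,"tx":0,"ty":0,"tz":0,"wx":0,"wy":0,"wz":0},{"gripper":45,"tx":0,"ty":0,"tz":0,"wx":0,"wy":0,"wz":0},{"gripper":45,"tx":0,"ty":0,"tz":0,"wx":0,"wy":0,"wz":0},{"gripper":45,"tx":0,"ty":0,"tz":0,"wx":0,"wy":0,"wz":0}]'
```

```text
t: 12.52
ee_pos: [0.4131, -0.3416, 0.0293]
eef_rot: [[-0.93, 0.367, 0.001], [0.367, 0.93, -0.001], [-0.001, -0.0, -1.0]]
force: [-0.3, 1.1, 5.8]
opening: 0.0514
finger_force: 30.0
```

```bash
python3 -m pendant '[{"gripper":45,"tx":0,"ty":0,"tz":-10,"wx":0,"wy":0,"wz":0},{"gripper":45,"tx":0,"ty":0,"tz":-30,"wx":0,"wy":0,"wz":0},{"gripper":45,"tx":0,"ty":0,"tz":-50,"wx":0,"wy":0,"wz":0},{"gripper":45,"tx":0,"ty":0,"tz":-50,"wx":0,"wy":0,"wz":0},{"gripper":45,"tx":0,"ty":0,"tz":-50,"wx":0,"wy":0,"wz":0},{"gripper":45,"tx":0,"ty":0,"tz":-10,"wx":0,"wy":0,"wz":-0.1},{"gripper":45,"tx":0,"ty":0,"tz":0,"wx":0,"wy":0,"wz":-0.15},{"gripper":45,"tx":0,"ty":0,"tz":0,"wx":0,"wy":0,"wz":-0.15},{"gripper":45,"tx":0,"ty":0,"tz":0,"wx":0,"wy":0,"wz":-0.15},{"gripper":45,"tx":0,"ty":0,"tz":0,"wx":0,"wy":0,"wz":-0.117},{"gripper":45,"tx":0,"ty":0,"tz":0,"wx":0,"wy":0,"wz":0}]'
python3 - <<'E'
from h import *
go(bx(0,0,190),np.degrees(BY)+90)
E
```

```text
t: 13.9
ee_pos: [0.4119, -0.3409, 0.2278]
eef_rot: [[-0.959, -0.285, -0.002], [-0.285, 0.959, 0.001], [0.001, 0.002, -1.0]]
force: [-0.8, 0.2, -4.1]
opening: 0.0517
finger_force: 30.0
turn [ 0.0019 -0.0012 -0.0031]
shift [-251.3  324.8   37.8] len 412.0 | t 13.9 F [-0.8  0.2 -4.1] pos [ 0.4119 -0.3409  0.2278] open 0.051714158174618406
```

```bash
python3 -m pendant '[{"gripper":45,"tx":-15,"ty":18,"tz":0,"wx":0,"wy":0,"wz":-0.003},{"gripper":45,"tx":-28,"ty":36,"tz":0,"wx":0,"wy":0,"wz":0},{"gripper":45,"tx":-28,"ty":36,"tz":0,"wx":0,"wy":0,"wz":0},{"gripper":45,"tx":-28,"ty":36,"tz":0,"wx":0,"wy":0,"wz":0},{"gripper":45,"tx":-28,"ty":36,"tz":0,"wx":0,"wy":0,"wz":0},{"gripper":45,"tx":-28,"ty":36,"tz":0,"wx":0,"wy":0,"wz":0},{"gripper":45,"tx":-28,"ty":36,"tz":0,"wx":0,"wy":0,"wz":0},{"gripper":45,"tx":-28,"ty":36,"tz":10,"wx":0,"wy":0,"wz":0},{"gripper":45,"tx":-24,"ty":34,"tz":10,"wx":0,"wy":0,"wz":0},{"gripper":45,"tx":-16,"ty":21,"tz":10,"wx":0,"wy":0,"wz":0},{"gripper":45,"tx":0,"ty":0,"tz":8,"wx":0,"wy":0,"wz":0},{"gripper":45,"tx":0,"ty":0,"tz":0,"wx":0,"wy":0,"wz":0},{"gripper":45,"tx":0,"ty":0,"tz":0,"wx":0,"wy":0,"wz":0}]'
python3 - <<'E'
from h import *
go(bx(0,0,43),np.degrees(BY)+90)
snap('wrist','w6')
o=read_state();p=np.array(o['ee_pos']);A=np.array(o['eef_rot'])
print('mould top corner pred at TCP:')
for c in((50,26),(-50,26),(50,-26),(-50,-26)): print(c,np.round(proj('w6',p+A@[c[0]/1e3,c[1]/1e3,-.019],True),1))
for c in((54,30),(-54,30),(54,-30),(-54,-30)): print('rib in',c,np.round(proj('w6',bx(c[0],c[1],20),True),1))
for c in((72,-72),(-72,-72),(100,-92),(-100,-92)): print('open',c,np.round(proj('w6',bx(c[0],c[1],96),True),1))
im=cv2.imread('pics/w6.png');cv2.imwrite('pics/w6c.png',cv2.resize(im[70:370,130:530],None,fx=2,fy=2,interpolation=2))
E
```

```text
t: 15.52
ee_pos: [0.5587, 0.0415, 0.1909]
eef_rot: [[-0.958, -0.288, 0.0], [-0.288, 0.958, -0.0], [-0.0, -0.0, -1.0]]
force: [0.3, 0.5, -4.3]
opening: 0.052
finger_force: 30.0
turn [-0.0002  0.0002  0.0001]
shift [ -0.5   0.9 147.9] len 148.0 | t 15.525 F [ 0.3  0.5 -4.3] pos [0.5587 0.0415 0.1909] open 0.051984462358884216
mould top corner pred at TCP:
(50, 26) [385.  213.5]
(-50, 26) [369.4 416. ]
(50, -26) [246.6 213.6]
(-50, -26) [262.9 415.9]
rib in (54, 30) [349.3 277.7]
rib in (-54, 30) [352.  162.3]
rib in (54, -30) [286.  277.7]
rib in (-54, -30) [283.3 162.3]
open (72, -72) [226.8 334.3]
open (-72, -72) [212.  147.1]
open (100, -92) [207.6 361.5]
open (-100, -92) [183.6 108.7]
```

View pics/w6c.png

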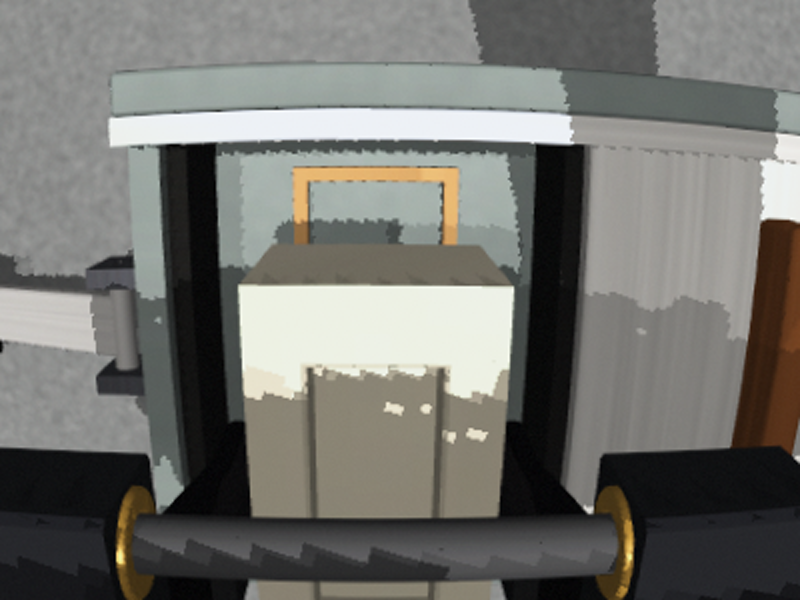

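The wrist view shows the mould gripped level. Its front edge runs from crop (238,285) to (513,285), the pocket inner ribs are at crop u 308-445, and everything is aligned to about 1 mm. Next I lower it.

```bash
python3 -m pendant '[{"gripper":45,"tx":0.3,"ty":0.7,"tz":30,"wx":0,"wy":0,"wz":0},{"gripper":45,"tx":0,"ty":0,"tz":35,"wx":0,"wy":0,"wz":0},{"gripper":45,"tx":0,"ty":0,"tz":35,"wx":0,"wy":0,"wz":0},{"gripper":45,"tx":0,"ty":0,"tz":25,"wx":0,"wy":0,"wz":0},{"gripper":45,"tx":0,"ty":0,"tz":10,"wx":0,"wy":0,"wz":0},{"gripper":45,"tx":0,"ty":0,"tz":0,"wx":0,"wy":0,"wz":0},{"gripper":45,"tx":0,"ty":0,"tz":0,"wx":0,"wy":0,"wz":0}]'
python3 - <<'E'
from h import *
go(bx(0,0,41.3),np.degrees(BY)+90)
E
```

```text
t: 16.45
ee_pos: [0.5595, 0.0431, 0.057]
eef_rot: [[-0.957, -0.29, 0.003], [-0.29, 0.957, 0.001], [-0.003, -0.0, -1.0]]
force: [-0.0, 0.4, -4.3]
opening: 0.0517
finger_force: 30.0
turn [-0.0001  0.0029  0.0017]
shift [ 0.7 -0.4 15.7] len 16.0 | t 16.45 F [-0.   0.4 -4.3] pos [0.5595 0.0431 0.057 ] open 0.051677718193518615
```

```bash
python3 -m pendant '[{"gripper":45,"tx":0,"ty":0,"tz":5,"wx":0,"wy":0,"wz":0},{"gripper":45,"tx":0,"ty":0,"tz":4,"wx":0,"wy":0,"wz":0},{"gripper":45,"tx":0,"ty":0,"tz":2.5,"wx":0,"wy":0,"wz":0},{"gripper":45,"tx":0,"ty":0,"tz":1.5,"wx":0,"wy":0,"wz":0},{"gripper":45,"tx":0,"ty":0,"tz":0,"wx":0,"wy":0,"wz":0}]'
python3 -m pendant '[{"gripper":45,"tx":0,"ty":0,"tz":1,"wx":0,"wy":0,"wz":0},{"gripper":45,"tx":0,"ty":0,"tz":0.5,"wx":0,"wy":0,"wz":0},{"gripper":45,"tx":0,"ty":0,"tz":0,"wx":0,"wy":0,"wz":0}]'
```

```text
t: 17.08
ee_pos: [0.5584, 0.0429, 0.0424]
eef_rot: [[-0.957, -0.29, -0.0], [-0.29, 0.957, -0.0], [0.0, -0.0, -1.0]]
force: [-1.2, -1.4, -3.0]
opening: 0.052
finger_force: 30.0
t: 17.45
ee_pos: [0.5585, 0.0429, 0.0414]
eef_rot: [[-0.957, -0.29, 0.0], [-0.29, 0.957, 0.0], [-0.0, -0.0, -1.0]]
force: [-0.9, 0.7, -1.6]
opening: 0.0515
finger_force: 30.0
```

```bash
python3 -m pendant '[{"gripper":45,"tx":0,"ty":0,"tz":0.7,"wx":0,"wy":0,"wz":0},{"gripper":45,"tx":0,"ty":0,"tz":0,"wx":0,"wy":0,"wz":0}]'
```

```text
t: 17.7
ee_pos: [0.5585, 0.043, 0.0413]
eef_rot: [[-0.957, -0.29, 0.0], [-0.29, 0.957, -0.0], [-0.0, -0.0, -1.0]]
force: [-3.8, 0.6, 6.0]
opening: 0.0514
finger_force: 30.0
```

It's seated: the contact force rose to +6 N at the expected height (TCP z 41 mm). I release and retreat.

```bash
python3 -m pendant '[{"gripper":58,"tx":0,"ty":0,"tz":0,"wx":0,"wy":0,"wz":0},{"gripper":72,"tx":0,"ty":0,"tz":0,"wx":0,"wy":0,"wz":0},{"gripper":72,"tx":0,"ty":0,"tz":0,"wx":0,"wy":0,"wz":0},{"gripper":72,"tx":0,"ty":0,"tz":0,"wx":0,"wy":0,"wz":0},{"gripper":72,"tx":0,"ty":0,"tz":-10,"wx":0,"wy":0,"wz":0},{"gripper":72,"tx":0,"ty":0,"tz":-30,"wx":0,"wy":0,"wz":0},{"gripper":72,"tx":0,"ty":0,"tz":-50,"wx":0,"wy":0,"wz":0},{"gripper":72,"tx":0,"ty":0,"tz":-50,"wx":0,"wy":0,"wz":0},{"gripper":72,"tx":55,"ty":0,"tz":-20,"wx":0,"wy":0,"wz":0},{"gripper":72,"tx":55,"ty":0,"tz":0,"wx":0,"wy":0,"wz":0},{"gripper":72,"tx":0,"ty":0,"tz":0,"wx":0,"wy":0,"wz":0},{"gripper":72,"tx":0,"ty":0,"tz":0,"wx":0,"wy":0,"wz":0}]'
python3 - <<'E'
from h import *
snap('scene','c7');im=cv2.imread('pics/c7.png')[140:365,225:485];cv2.imwrite('pics/c7c.png',cv2.resize(im,None,fx=3,fy=2.66,interpolation=2)[:600,:800])
E
```

```text
t: 19.2
ee_pos: [0.4539, 0.0112, 0.2015]
eef_rot: [[-0.957, -0.29, 0.003], [-0.29, 0.957, 0.001], [-0.003, -0.0, -1.0]]
force: [0.4, -0.1, -0.4]
opening: 0.0721
finger_force: 0.0
```

View pics/c7c.png

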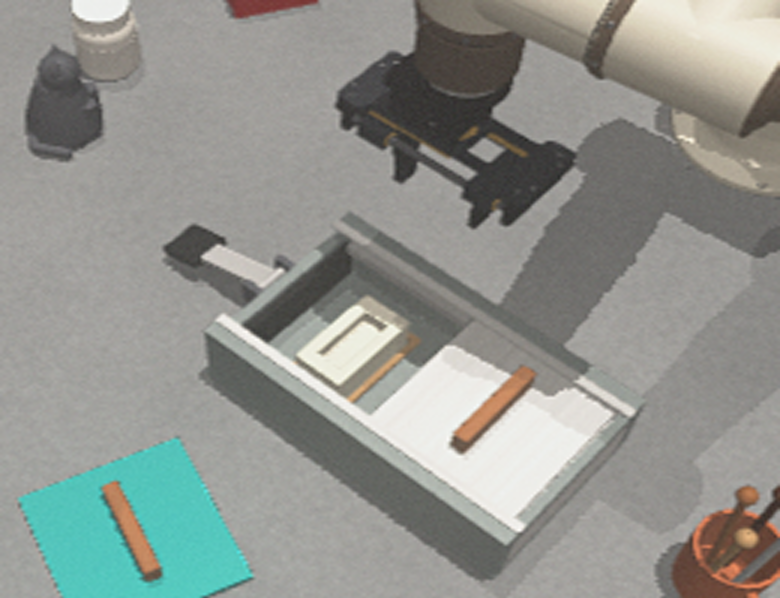

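The mould sits in the pocket at crop (355,340), hollow up. The lever is down at (195,247). The handle is at image (390,292), which matches about 155 mm of travel, and the mug, jar and cat are untouched.

```bash
python3 -c "
from plant import job_done
print(job_done())"
```

```text
the job is handed in; nothing more can be done
None
```

I handed the job in at about 19 s: the lever is fully down, the hatch is open by about 155 mm, and the mould sits in the pocket hollow face up, with the mug, jar and cat untouched.

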